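Take the mahjong chip caddy apart: clip, cover, tray, chip box

TASK

Take the chip caddy apart in reverse order of how it was packed: swing the steel clip clear of the cover, slide the metal cover sideways along the ledge until the well is completely uncovered, draw the tray straight out of the well's open front until it is all the way out, and last slide the chip box out through the tray's open end so that it stands flat on the table beside the tray. Slide the parts without lifting or tipping them, leave each resting level where it was slid to, and leave everything else on the table where it stands.

Things in the scene. Friction and masses are not known exactly. Their poses are not given: they have to be found in the camera images.
- caddy: fixed wooden caddy. Origin on the table at the centre of its well; x points from the open mouth to the back, y along the ledge. Well (mm): x -56 to 50, y -82 to 82, no front wall (-x), no floor: the tray stands on the table. Side wall y -82 to -90 and back wall x 50 to 66 are 46 high; behind them a fence 60 high at x 68 to 74. Ledge on the +y side: see point ledge.
- ledge (a point): middle of the top of the caddy's solid side ledge, 46 mm high, at caddy y 178 mm; the ledge runs from y 82 to 273 mm, x -56 to 50 mm, and ends in a stop 60 mm high. In front of it a guide strip 10 mm high lies on the table at x -69 to -75, y 110 to 281 mm, and the clip's bracket, 44 mm high, stands at x -75 to -105, y 188 to 218 mm (all in the caddy's frame).
- clip (a joint): angle of the steel clip about its upright pivot (rad): 0 = its hook lies across the cover's +y edge and blocks it (after about 8 mm of play); grows to 1.3 as the hook end swings to the caddy's -x, clockwise seen from above; clear of the cover above about 0.3. No return: it stays where it is left (friction 0.05 Nm).
- clip_post (a point): top of the upright round post on the clip's hook end: 16 mm in diameter, free from 60 to 95 mm above the table (top at 95); the clip's arm and hook below it are at 48 to 60 mm height. At clip 0 it lies at caddy x -56, y 99 mm. Push it to swing the clip.
- clip_pivot (a point): point on the clip's upright pivot axis, 95 mm above the table (empty air above the pivot), at caddy x -80, y 203 mm; the post is 107 mm from this axis
- lid: loose dark steel cover, 0.3 kg: plate 128 (x) x 170 (y) mm, top 52 mm above the table, on the back wall, side wall and ledge; its front skirt, x -60 to -64, reaches to the table and shuts the well's mouth. Origin at table level under the plate's centre, axes as the caddy's. Starts at caddy y about 0; slides up to 188 mm along +y to the end stop; the well is uncovered from 165 mm on.
- lid_lip (a point): middle of the top of the cover's upright push lip, 80 mm above the table; the lip is 8 mm thick (y), 90 mm long (x), rises 28 mm above the plate; its outer face is flush with the plate's -y edge, 85 mm from the cover's centre; this point is 81 mm from it
- tray: loose light-wood tray, 96 (x) x 156 (y) x 40 mm, 0.55 kg, floor 4 mm; walls 6 mm at x -48, x +48 and y +78; open end at y -78. Origin under its centre, axes as the caddy's. Three fixed tiles fill y 52 to 72. Between them and the chip box is an empty pocket 84 (x) x about 55 (y) mm, centred at y about +25: closed fingers fit. Out of the well when over 104 mm to -x of the caddy's origin.
- box: loose grey plastic box full of chips, 76 (x) x 72 (y) mm, 34 mm high (chips to 36), 0.28 kg, on the tray's floor by the open end, at tray y about -40 mm. Origin under its centre. Slides along the tray's -y out of the open end and steps 4 mm down to the table; off the tray when over 114 mm to -y of the tray's origin.
- saucer: white porcelain saucer, 120 mm across, 20 mm high; bystander, origin under its centre
- dice_cup: red plastic dice cup standing upright, 76 mm across, 90 mm high; bystander, origin under its centre
- mug: blue-glazed mug, 80 mm across, 90 mm high; bystander, origin under its centre
- tile_wall: row of cream mahjong tiles, 5 long and 2 high, 38 x 140 x 39 mm, long along its y; bystander, origin under its centre
- tile_stack: stack of cream tiles, 38 x 56 x 59 mm; bystander, origin under its centre
- pusher: bamboo tile pusher lying flat, 200 mm long along its x, 50 mm wide at most, 30 mm high; bystander, origin under its centre
Things that resemble listed ones, but are neither listed nor needed, are in the scene too. What is shaped like the lid but green or orange is not meant.

How it is judged:
By the outcome, as a careful person would: the job done as asked, in the order asked, and still so for the second after the job is handed in, with the robot touching nothing.
It also fails if it takes over 58 s, if anything falls off the work surface, if the arm or the gripper's body presses on something with over 40 N, if the wrist force passes 120 N, or if a joint passes its speed limit or range.

ROBOT

A 6-joint arm with a two-finger parallel gripper is mounted at the origin on the work surface. World frame = base frame: x ahead of the robot, y to its left, z up, the work surface at z = 0. Lengths are in m, angles in degrees, forces in N, time in s.
With the tool pointing down it reaches from about 0.4 to 0.825 m from the base axis. Payload 7 kg.
Tool frame: the origin (TCP) lies midway between the tips of the shut fingers; the grasp point (between the pads) lies 19 mm behind it; z points along the fingers, x is the direction in which the jaws open and shut, and the axes are right-handed (so a half turn about z gives the same grasp; the last joint's range is limited). The gripper opens to 88 mm and grips with 3 to 60 N. Pads are 19 mm wide; open, the fingers measure 130 mm over their backs; the gripper's body (78 mm by 193 mm) begins 47 mm behind the grasp point.
Start: joints at [-51.904, 20.546, 0.682, 0, -70.136, -16.507], TCP at [0.248, -0.628, 0.227] pointing down, gripper open.
Joint ranges: [-176.03, 176.03], [-82.01, 121.73], [-58.28, 71.71], [-173.87, 95.51], [-174.79, -0.11], [-173.66, 173.66]. Speed limits (degrees/s): [136.94, 136.94, 172.46, 180, 180, 180].

INTERFACE

Orientations are given as [roll, pitch, yaw] about the fixed x, y, z axes, in that order (R = Rz(yaw) Ry(pitch) Rx(roll)).
In Python, from plant import * gives the robot as it stands. The module is installed in compiled form; this text tells all that it offers.
- The arm moves only by the shell command python3 -m pendant 'ROWS' [OPENING]. ROWS is JSON, a list that holds one entry, the list of rows, each a list of 6 numbers: the shift along the world's x, y, z in mm, then the turn, a rotation vector about the world's x, y, z in degrees. A call has 1 to 10 rows; each row is the pose to reach, as a shift and turn from the pose commanded when the call began; what a row does not reach only later rows make up. A row lasts 1/8 s, in which the tool goes at most 62.5 mm and 10.7 degrees, less where a joint would pass 70% of its speed; a pose out of reach is approached as far as the arm can. A call with a gripper value outside its range is refused whole. OPENING is the closure, from -1 (fully open) to 1 (shut), set as the call begins (- or left out, the last holds). The fingers move at their own pace and stop on an object; the grip force is fixed at half the most. Time passes only in rows, so rows that repeat a pose let the fingers close. It gives the time, the measured TCP pose, the force and the opening at its end, in the units of the state.
- get_obs(): the state, without advancing time (a new reading comes with each control period).
- snapshot(name): name is "scene" or "top" or "wrist"; returns a dict with "pixels" (384x512x3 uint8, red, green, blue), "depth" (384x512 float32, m along the optical axis (not along the pixel's ray), 0 where there is no reading), "fx", "fy", "cx", "cy" (pixels), "dist" ([k1, k2, p1, p2, k3] as OpenCV has them; the pictures are not rectified), "pose" (4x4, takes a point from camera to world coordinates); the wrist camera has in their place "tool_from_camera" (4x4, takes a point from camera to tool coordinates, whose origin is the TCP and whose axes are the tool frame's). Camera axes: x right, y down, z forward; pixel columns grow to the right and rows downward; lengths in m; the calibration is good to about 2 mm. A picture is of the moment at which its call begins: read the wrist's pose just before it.
- close_job(): hands the job in, once; it reports no verdict.
The state is a dict: "clock": time; "joint_pos": joint angles; "qvel": joint speeds; "tau": joint torques, N m; "tool_pos": TCP position; "orientation": TCP orientation; "force": force on the tool from outside, world axes, zero at the start; "moment": the same for the moment, N m; "opening": finger opening in m.
Only numpy, scipy, OpenCV 4.12 (cv2) and the standard library are available. Lean on these libraries where they do the work, as an engineer would, in place of code of your own. Each camera call takes 0.05 s, during which the arm holds its last target. There are 200 camera calls.

## Working session

There is one attempt and no reset: what is moved stays moved. The work goes in short steps, Python scripts to look and compute and a shell command to move; the robot and the scene stay as the last step left them, time stands still between calls to the robot, and variables do not carry over. Pictures are saved under pics/ and viewed, about 8 in all and at most 12, crops included, and the job is handed in when it is done.

```bash
mkdir -p pics; cat > h.py <<'E'
from plant import *
import numpy as np, cv2
def snap(n):
    o=get_obs(); s=snapshot(n); s['obs']=o
    if 'pose' not in s:
        from scipy.spatial.transform import Rotation as R
        T=np.eye(4);T[:3,:3]=R.from_euler('xyz',o['orientation'],degrees=True).as_matrix();T[:3,3]=o['tool_pos']
        s['pose']=T@s['tool_from_camera']
    return s
def cloud(s):
    h,w=s['depth'].shape
    u,v=np.meshgrid(np.arange(w),np.arange(h))
    K=np.array([[s['fx'],0,s['cx']],[0,s['fy'],s['cy']],[0,0,1.]])
    p=cv2.undistortPoints(np.stack([u,v],-1).reshape(-1,1,2).astype(np.float64),K,np.array(s['dist'],float)).reshape(h,w,2)
    d=s['depth'][...,None].astype(float)
    P=np.concatenate([p*d,d],-1)@s['pose'][:3,:3].T+s['pose'][:3,3]
    P[s['depth']==0]=np.nan
    return P
def save(s,f): cv2.imwrite('pics/'+f,s['pixels'][...,::-1])
E
python3 - <<'E'
from h import *
o=get_obs();print({k:np.round(v,3) for k,v in o.items()})
ims=[]
for n in('top','scene'):
    s=snap(n);P=cloud(s);np.savez(n,P=P,px=s['pixels']);ims.append(s['pixels']);print(n,s['pose'][:3,3].round(3),s['fx'])
    cv2.imwrite(f'pics/{n}0.png',cv2.resize(s['pixels'][...,::-1],(800,600)))
E
```

```text
{'clock': np.float64(0.0), 'joint_pos': array([-5.1907e+01,  2.0593e+01,  6.3200e-01, -2.0000e-02, -7.0137e+01,
       -1.6506e+01]), 'qvel': array([-0.101, -0.01 , -0.127,  0.035, -0.057,  0.028]), 'tau': array([-2.0000e-03, -5.8270e+01,  2.9307e+01,  6.9980e+00,  7.0000e-03,
       -0.0000e+00]), 'tool_pos': array([ 0.248, -0.627,  0.226]), 'orientation': array([-1.79990e+02, -1.00000e-01,  1.11579e+02]), 'force': array([ 0.201, -0.63 ,  0.334]), 'moment': array([ 0.014, -0.006,  0.015]), 'opening': np.float64(0.087)}
top [ 0.453 -0.048  1.1  ] 350.4748013250207
scene [1.331 0.111 1.42 ] 468.5729742918058
```

View pics/top0.png

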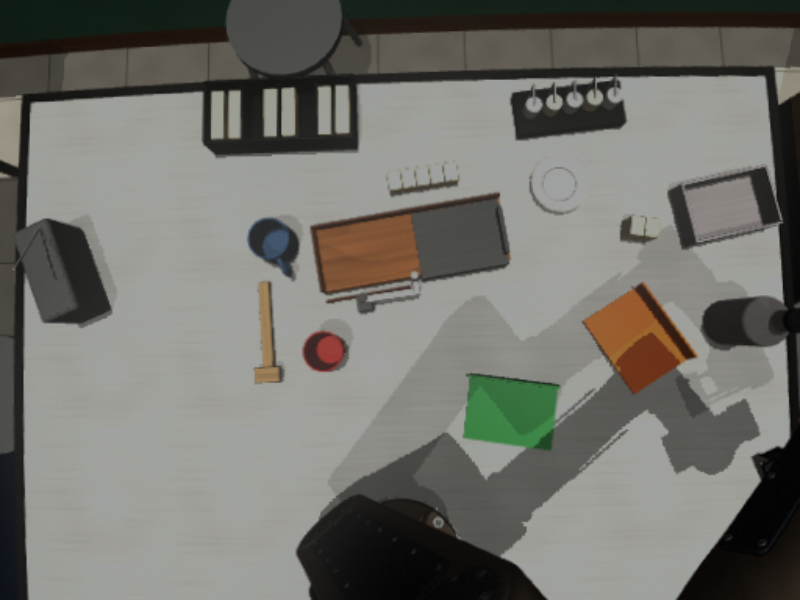

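View pics/scene0.png

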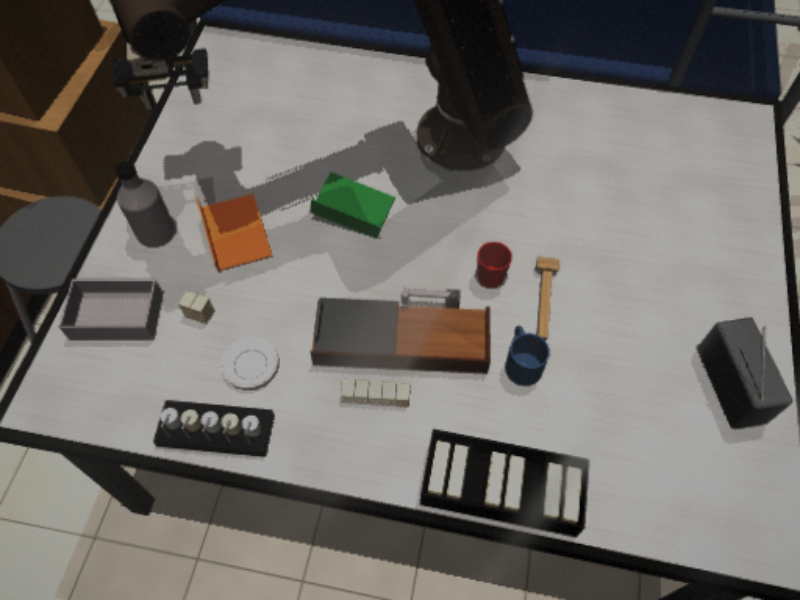

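The top view shows the caddy with the wood ledge at (365,250), dark cover (460,237) with its lip at (503,225), clip post (415,277) and pivot (365,303). The green (510,410) and orange (640,340) lookalikes are not meant: only the dark plate sits on the caddy beside the clip.

```bash
python3 - <<'E'
from h import *
for n in('top','scene'):
    d=np.load(n+'.npz');P=d['P'];px=d['px'].astype(int)
    z=P[...,2];x=P[...,0];y=P[...,1]
    reg=(x>.45)&(x<.75)&(y>-.3)&(y<.3)
    sat=px.max(-1)-px.min(-1)
    def rect(m,l):
        m=cv2.morphologyEx(m.astype(np.uint8),cv2.MORPH_OPEN,np.ones((3,3)))
        k,lab,st,_=cv2.connectedComponentsWithStats(m)
        i=1+np.argmax(st[1:,4]);q=P[lab==i]
        print(n,l,len(q),cv2.minAreaRect((q[:,:2]*1000).astype(np.float32)),np.median(q[:,2]))
    rect(reg&(abs(z-.052)<.006)&(sat<25),'lid')
    rect(reg&(abs(z-.046)<.006)&(sat>35),'ledge')
    m=reg&(z>.068)&(z<.086)&(px.sum(-1)<250);rect(m,'lip') if m.sum()>10 else 0
    m=reg&(z>.085)&(z<.105); q=P[m]; print('hi',len(q), q[:40:3].round(3).tolist() if len(q) else '')
    # list components above table
    m=((z>.012)&(x>.2)&(x<.9)&(abs(y)<.75)).astype(np.uint8)
    k,lab,st,_=cv2.connectedComponentsWithStats(m)
    for i in range(1,k):
        if st[i,4]>40:
            q=P[lab==i];r=cv2.minAreaRect((q[:,:2]*1000).astype(np.float32));print('  ',np.round(r[0]),np.round(r[1]),round(r[2]),q[:,2].max().round(3))
E
```

```text
top lid 2293 ((628.0607299804688, -131.29562377929688), (133.40701293945312, 168.6981964111328), 8.35582160949707) 0.05338901957969511
top ledge 2412 ((604.1808471679688, 46.829368591308594), (122.48461151123047, 187.77682495117188), 8.512664794921875) 0.04723662298636133
top lip 81 ((638.5237426757812, -210.35491943359375), (76.76214599609375, 7.242284297943115), 9.025166511535645) 0.08026816836656603
hi 161 [[0.668, 0.216, 0.091], [0.666, 0.234, 0.093], [0.665, 0.224, 0.094], [0.666, 0.213, 0.09], [0.664, 0.246, 0.091], [0.664, 0.238, 0.087], [0.662, 0.21, 0.09], [0.66, 0.252, 0.092], [0.661, 0.241, 0.087], [0.658, 0.255, 0.09], [0.656, 0.198, 0.093], [0.656, 0.254, 0.085], [0.652, 0.258, 0.091], [0.649, 0.195, 0.093]]
   [ 875. -365.] [ 66. 222.] 4 0.082
   [861. 216.] [ 78. 301.] 0 0.077
   [ 738. -339.] [115. 118.] 43 0.028
   [754. -63.] [ 38. 139.] 6 0.047
   [ 680. -662.] [122. 183.] 12 0.067
   [596. -38.] [180. 372.] 8 0.1
   [618. 230.] [ 80. 104.] 83 0.095
   [ 638. -487.] [57. 40.] 81 0.066
   [580. 655.] [191.  84.] 21 0.233
   [455. 248.] [ 50. 200.] 88 0.037
   [ 425.
[... 802 characters left out ...]
-0.031, 0.094], [0.559, -0.037, 0.094], [0.56, -0.043, 0.088], [0.559, -0.033, 0.09], [0.593, 0.225, 0.087], [0.601, 0.213, 0.091], [0.598, 0.222, 0.089]]
   [ 321. -561.] [342. 194.] 46 0.653
   [239. -22.] [ 76. 136.] 0 0.602
   [ 461. -650.] [74. 89.] 37 0.237
   [ 291. -216.] [175. 138.] 82 0.082
   [ 424. -467.] [179. 127.] 31 0.081
   [417. 133.] [77. 74.] 35 0.096
   [513. 240.] [ 78. 324.] 87 0.095
   [ 682. -659.] [123. 184.] 12 0.067
   [598. -35.] [182. 371.] 8 0.098
   [ 640. -483.] [57. 40.] 82 0.067
   [583. 659.] [193.  85.] 21 0.227
   [ 737. -336.] [116. 116.] 65 0.025
   [755. -60.] [ 41. 139.] 7 0.047
   [ 877. -361.] [ 67. 224.] 5 0.078
   [862. 221.] [301.  76.] 90 0.076
```

```bash
python3 -m pendant '[[[170,285,90,0,0,-6],[320,540,100,0,0,-13],[320,540,100,0,0,-13],[320,540,100,0,0,-13],[320,540,100,0,0,-13],[320,540,100,0,0,-13],[320,540,100,0,0,-13],[320,540,100,0,0,-13],[320,540,100,0,0,-13],[320,540,100,0,0,-13]]]' 1
python3 -m pendant '[[[0,0,0,0,0,0],[0,0,0,0,0,0]]]'
python3 - <<'E'
from h import *
s=snap('wrist');P=cloud(s);np.savez('w1',P=P,px=s['pixels']);save(s,'w1.png')
print(s['tool_from_camera'].round(3),s['fx'])
z=P[...,2];print(np.nanmin(P,(0,1)),np.nanmax(P,(0,1)))
E
```

```text
clock: 1.35
tool_pos: [0.5633, -0.095, 0.3252]
orientation: [-180.0, -0.0, 98.6]
force: [1.4, -0.4, 0.3]
opening: 0.0005
clock: 1.6
tool_pos: [0.5625, -0.0966, 0.3244]
orientation: [-179.9, -0.0, 98.6]
force: [-0.2, -0.2, -0.8]
opening: 0.0004
[[ 1.     0.    -0.001  0.001]
 [-0.     0.955  0.297 -0.081]
 [ 0.001 -0.297  0.955 -0.157]
 [ 0.     0.     0.     1.   ]] 298.6877679728451
[ 0.27627257 -0.54407612 -0.00439275] [0.98055441 0.39049495 0.43841805]
```

View pics/w1.png

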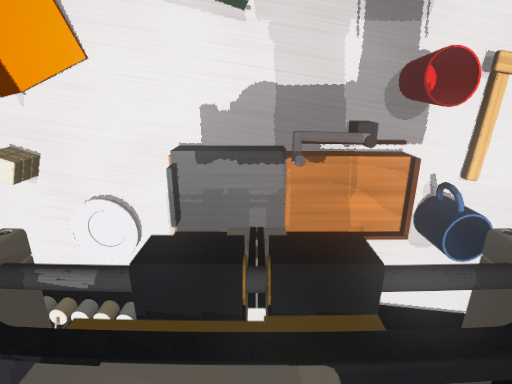

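The wrist view shows the dark cover (170-287,147-235), post (298,160), pivot (370,140), ledge to its right. Now a pose fit.

```bash
python3 - <<'E'
from h import *
th=np.radians(8.3)
for n in('w1','top','scene'):
    d=np.load(n+'.npz');P=d['P'];px=d['px'].astype(int)
    for th_ in [8.3]:
        c,s=np.cos(np.radians(th_)),np.sin(np.radians(th_))
        dx=P[...,0]-.627;dy=P[...,1]+.130
        X=(c*dx+s*dy)*1000;Y=(-s*dx+c*dy)*1000;Z=P[...,2]*1000
    sat=px.max(-1)-px.min(-1)
    near=(abs(X)<200)&(Y>-150)&(Y<300)
    pl=near&(abs(Z-52)<5)
    # front edge X of lid at several Y ; front of ledge ; -y edge ; +y edge grey/wood
    f=lambda m,A,p:np.round(np.percentile(A[m],p),1) if m.sum()>5 else None
    print(n,'lid frontX',[f(pl&(abs(Y-y)<6)&(X<0)&(X>-75),X,1) for y in(-70,-40,-10,20,50,75)])
    led=near&(abs(Z-46)<6)&(sat>35)
    print(' ledge frontX',[f(led&(abs(Y-y)<6)&(X<0)&(X>-66),X,2) for y in(120,160,200,240,260)])
    print(' wood minY',[f(led&(abs(X-x)<6)&(Y>60)&(Y<140),Y,1) for x in(-30,0,30)],' stopY(z>53)',[f(near&(Z>53)&(Z<70)&(abs(X-x)<6)&(Y>250),Y,50) for x in(-30,0,30)])
    lp=near&(Z>74)&(Z<86)&(Y<-60)&(Y>-110)&(abs(X)<60)
    print(' lip',lp.sum(),[f(lp,Y,50),f(lp,X,2),f(lp,X,98)],'lipY',[f(lp&(abs(X-x)<12),Y,50) for x in(-30,0,30)])
    po=near&(Z>85)&(Z<104)&(X<0)&(X>-110)&(Y>60)
    print(' post',po.sum(),f(po,X,50),f(po,Y,50),f(po,Z,95))
    fe=near&(Z>56)&(Z<68)&(X>55)&(X<95); print(' fence',[f(fe&(abs(Y-y)<10),X,50) for y in(-50,0,50,100,150,200)])
    print(' z lid,ledge',f(pl&(sat<25)&(Y<60),Z,50),f(led,Z,50),'table',f((abs(X)<300)&(abs(Z)<15),Z,50))
E
```

```text
w1 lid frontX [np.float64(-66.8), np.float64(-66.5), np.float64(-66.3), np.float64(-66.4), np.float64(-66.5), np.float64(-66.7)]
 ledge frontX [np.float64(-58.6), np.float64(-58.9), np.float64(-59.1), np.float64(-59.6), np.float64(-59.9)]
 wood minY [np.float64(87.5), np.float64(86.5), np.float64(88.0)]  stopY(z>53) [np.float64(276.8), np.float64(277.5), np.float64(277.1)]
 lip 378 [np.float64(-78.6), np.float64(-46.8), np.float64(40.0)] lipY [np.float64(-78.6), np.float64(-78.5), np.float64(-78.4)]
 post 121 -62.4 99.9 95.3
 fence [None, None, np.float64(67.7), None, None, None]
 z lid,ledge 51.3 45.1 table -0.6
top lid frontX [np.float64(-65.3), np.float64(-64.7), np.float64(-64.9), np.float64(-65.5), np.float64(-65.9), np.float64(-65.1)]
 ledge frontX [np.float64(-56.7), np.float64(-56.2), np.float64(-57.6), np.float64(-57.6), np.float64(-56.9)]
 wood minY [np.float64(84.7), np.float64(85.4), np.float64(85.0)]  stopY(z>53) [np.float64(277.2), np.float64(274.9), np.float64(276.7)]
 lip 92 [np.float64(-81.5), np.float64(-44.0), np.float64(41.2)] lipY [np.float64(-81.6), np.float64(-
[... 182 characters left out ...]
.4 47.2 table 1.4
scene lid frontX [np.float64(-64.0), np.float64(-64.8), np.float64(-60.4), np.float64(-62.3), np.float64(-64.4), np.float64(-63.4)]
 ledge frontX [np.float64(-57.7), np.float64(-55.1), np.float64(-57.2), np.float64(-56.3), np.float64(-58.0)]
 wood minY [np.float64(90.0), np.float64(88.2), np.float64(90.3)]  stopY(z>53) [np.float64(279.5), np.float64(279.1), np.float64(279.1)]
 lip 54 [np.float64(-78.2), np.float64(-41.1), np.float64(40.7)] lipY [np.float64(-78.1), np.float64(-78.3), np.float64(-78.3)]
 post 20 -57.5 101.5 96.5
 fence [np.float64(70.7), np.float64(71.4), np.float64(70.4), np.float64(71.2), np.float64(70.4), np.float64(72.0)]
 z lid,ledge 50.8 44.3 table -1.5
```

```bash
python3 -m pendant '[[[18,61,0,0,0,0],[18,61,-60,0,0,0],[18,61,-120,0,0,0],[18,61,-170,0,0,0],[18,61,-210,0,0,0],[18,61,-240,0,0,0],[18,61,-256,0,0,0],[18,61,-256,0,0,0],[18,61,-256,0,0,0]]]' 1
python3 -m pendant '[[[-13,-3,0,0,0,0],[-26,-6,0,0,0,0],[-39,-8,0,0,0,0],[-55,-8,0,0,0,0],[-70,-6,0,0,0,0],[-85,-2,0,0,0,0],[-100,4,0,0,0,0],[-113,11,0,0,0,0],[-113,11,0,0,0,0]]]'

```

```text
clock: 2.78
tool_pos: [0.5817, -0.0362, 0.0703]
orientation: [179.9, 0.0, 98.6]
force: [0.2, 0.2, 0.5]
opening: 0.0002
clock: 3.9
tool_pos: [0.4668, -0.0244, 0.0692]
orientation: [-180.0, -0.0, 98.7]
force: [0.5, -0.1, -0.5]
opening: 0.0003
```

```bash
python3 -m pendant '[[[12,0,10,0,0,0],[60,-50,70,0,0,0],[100,-100,130,0,0,0],[150,-150,130,0,0,0],[174,-213,130,0,0,0],[174,-213,130,0,0,0]]]'
python3 - <<'E'
from h import *
print(get_obs()['joint_pos'])
s=snap('top');save(s,'t2.png');P=cloud(s)
m=(P[...,2]>.085)&(P[...,2]<.105)&(P[...,0]>.4)&(P[...,0]<.56)&(P[...,1]<.08)&(P[...,1]>-.1)
print(P[m].round(3)[:6].tolist(), np.median(P[m],0) if m.any() else 0)
cv2.imwrite('pics/t2c.png',cv2.resize(s['pixels'][80:260,160:400,::-1],None,fx=3,fy=3))
E
```

```text
clock: 4.65
tool_pos: [0.6433, -0.2408, 0.1997]
orientation: [-180.0, 0.0, 98.6]
force: [0.9, 1.1, -0.4]
opening: 0.0005
[-4.29316836e+00  2.25672254e+01  1.66151017e-01  2.58723186e-02
 -6.76002560e+01 -7.71537985e+01]
[] 0
```

View pics/t2c.png

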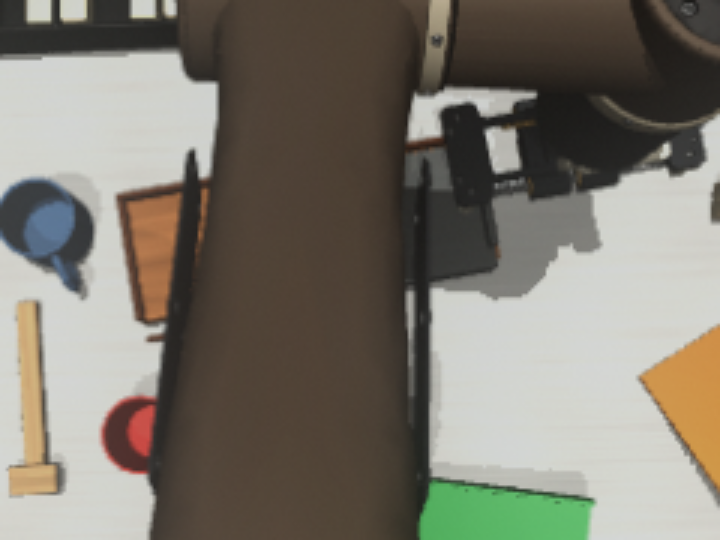

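```bash
python3 -m pendant '[[[-1,3,0,0,0,10],[-1,3,0,0,0,20],[-1,3,0,0,0,30],[-1,3,0,0,0,40],[-1,3,0,0,0,50],[-1,3,0,0,0,60],[-1,3,0,0,0,70],[-1,3,0,0,0,80],[-1,3,0,0,0,90],[-1,3,0,0,0,90]]]'
python3 - <<'E'
from h import *
s=snap('scene');P=cloud(s)
m=(P[...,2]>.085)&(P[...,2]<.11)&(P[...,0]>.4)&(P[...,0]<.56)&(P[...,1]<.08)&(P[...,1]>-.1)
print(m.sum(), np.median(P[m],0) if m.any() else 0)
cv2.imwrite('pics/s2c.png',cv2.resize(s['pixels'][120:280,150:390,::-1],None,fx=3,fy=3))
E
```

```text
clock: 5.95
tool_pos: [0.6411, -0.2356, 0.199]
orientation: [-180.0, -0.0, -171.5]
force: [-0.3, 0.7, -1.2]
opening: 0.0001
21 [ 0.45020154 -0.01955264  0.09076467]
```

View pics/s2c.png

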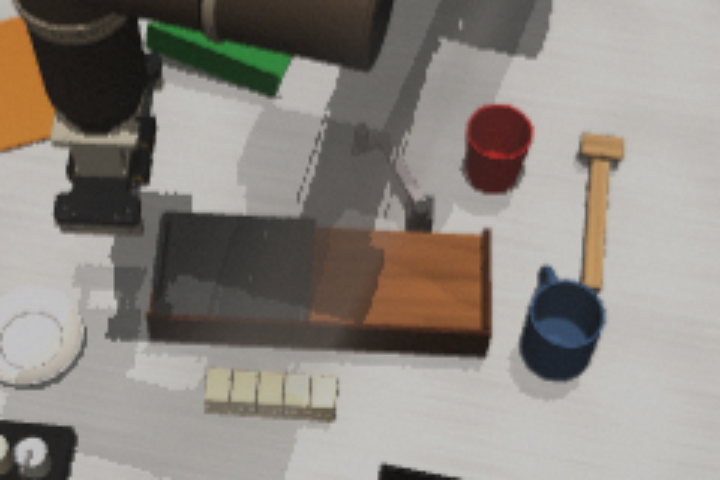

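Clip is open (post at caddy ≈(-157,134), about 1.05 rad). Next I lower behind the lip and push.

```bash
python3 -m pendant '[[[0,0,-50,0,0,0],[0,0,-100,0,0,0],[0,0,-130,0,0,0],[0,0,-139,0,0,0],[0,0,-139,0,0,0]]]'
python3 -m pendant '[[[-1,7,0,0,0,0],[-2,14,0,0,0,0],[-4,24,0,0,0,0],[-6,38,0,0,0,0],[-8,52,0,0,0,0],[-10,66,0,0,0,0],[-10,66,0,0,0,0]]]'
python3 - <<'E'
from h import *
s=snap('scene');P=cloud(s);px=s['pixels'].astype(int)
dx=P[...,0]-.6255;dy=P[...,1]+.1287
X=(.989*dx+.148*dy)*1e3;Y=(-.148*dx+.989*dy)*1e3;Z=P[...,2]*1e3
sat=px.max(-1)-px.min(-1)
m=(abs(Z-50)<5)&(abs(X)<75)&(Y<300)&(Y>-150)&(sat<25)
for x in(-50,-25,0,25,50):
    q=Y[m&(abs(X-x)<6)];print(x,len(q),np.percentile(q,[2,98]).round(1))
E
```

```text
clock: 6.62
tool_pos: [0.6411, -0.2353, 0.0602]
orientation: [-180.0, -0.0, -171.5]
force: [0.3, -0.6, 0.5]
opening: 0.0005
clock: 7.5
tool_pos: [0.6302, -0.1672, 0.0596]
orientation: [179.9, -0.0, -171.3]
force: [0.4, 0.5, -0.0]
opening: 0.0006
-50 128 [ -1.9 141.5]
-25 133 [ -2.8 142.3]
0 148 [-10.1 146.7]
25 143 [ -4.7 144. ]
50 155 [-30.9 141.9]
```

```bash
python3 -m pendant '[[[-2,13,0,0,0,0],[-4,27,0,0,0,0],[-6,41,0,0,0,0],[-8,55,0,0,0,0],[-10,69,0,0,0,0],[-12,83,0,0,0,0],[-14,96,0,0,0,0],[-16,107,0,0,0,0],[-17,115,0,0,0,0],[-18,120,0,0,0,0]]]'
python3 -m pendant '[[[0,0,0,0,0,0],[1,-7,0,0,0,0],[3,-20,30,0,0,0],[3,-20,90,0,0,0],[10,-60,170,0,0,0],[12,-80,200,0,0,0],[12,-80,200,0,0,0]]]'
python3 - <<'E'
from h import *
for n in('scene','wrist'):
    s=snap(n);P=cloud(s);px=s['pixels'].astype(int);save(s,n+'3.png')
    dx=P[...,0]-.6255;dy=P[...,1]+.1287
    X=(.989*dx+.148*dy)*1e3;Y=(-.148*dx+.989*dy)*1e3;Z=P[...,2]*1e3
    sat=px.max(-1)-px.min(-1)
    m=(abs(Z-50)<5)&(abs(X)<75)&(Y<300)&(Y>-150)&(sat<25)
    for x in(-50,-25,0,25,50):
        q=Y[m&(abs(X-x)<6)];print(x,len(q),np.percentile(q,[2,98]).round(1) if len(q) else '')
    m=(abs(Z-77)<6)&(abs(X)<60)&(Y<150)&(Y>50);print('lip',m.sum(),np.percentile(Y[m],[5,50,95]) if m.any() else '')
im=np.hstack([cv2.imread('pics/scene3.png')[100:300,130:400],cv2.resize(cv2.imread('pics/wrist3.png'),(267,200))])
cv2.imwrite('pics/c3.png',cv2.resize(im,(800,300)))
E
```

```text
clock: 8.8
tool_pos: [0.6128, -0.0485, 0.06]
orientation: [-180.0, 0.0, -171.4]
force: [1.1, -1.4, -0.9]
opening: 0.0002
clock: 9.68
tool_pos: [0.6271, -0.1318, 0.2654]
orientation: [-179.9, 0.5, -171.5]
force: [-0.0, -0.1, -0.2]
opening: 0.0005
-50 137 [100.5 262.2]
-25 138 [ 88.7 259.2]
0 139 [103.6 258.7]
25 139 [103.8 259.7]
50 176 [-14.8 258.8]
lip 57 [ 94.08361219  97.60089437 101.17074446]
-50 27 [92.8 94.3]
-25 0 
0 141 [ 93.1 236.6]
25 0 
50 26 [92.7 94.8]
lip 18 [ 93.03568182  94.90729335 100.32525056]
```

View pics/c3.png

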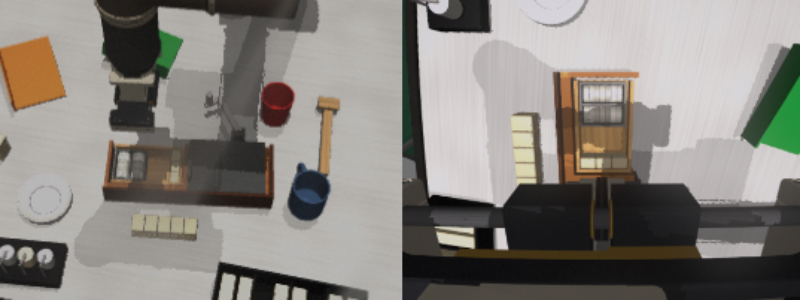

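The cover is at caddy y ≈ 176 mm and the well is open, showing the tray with the box (grey) at its -y end, the pocket, and the tiles. Next I measure the tray.

```bash
python3 - <<'E'
from h import *
s=snap('wrist');P=cloud(s);save(s,'w4.png');px=s['pixels'].astype(int)
dx=P[...,0]-.6255;dy=P[...,1]+.1287
X=(.989*dx+.148*dy)*1e3;Y=(-.148*dx+.989*dy)*1e3;Z=P[...,2]*1e3
w=(abs(X)<64)&(abs(Y)<90)
for y in range(-70,80,10):
    q=w&(abs(Y-y)<4)
    i=np.argsort(X[q]);x=X[q][i];z=Z[q][i]
    # profile
    b=[(int(c),int(np.median(z[(x>=c)&(x<c+4)])) if ((x>=c)&(x<c+4)).sum()>1 else -9) for c in range(-64,64,4)]
    print(y,' '.join(f'{k[1]:3d}' for k in b))
print('cols',list(range(-64,64,4)))
q=w&(abs(X)<20)
print([(y,int(np.median(Z[q&(abs(Y-y)<2)])) if (q&(abs(Y-y)<2)).sum() else None) for y in range(-88,90,4)])
E
```

```text
-70  -1   0  -9  38  21   4  36  32  32  32  32  32  32  32  32  32  31  32  32  31  33  32  31  32  37  37  39  39  43  45  45  45
-60   0   0  38  39  22  -9  36  36  38  38  37  38  38  38  36  38  37  38  38  37  37  37  37  36  36  38  39  -9  39  45  45  45
-50   0   0  -9  39  26  36  36  37  38  37  37  37  37  37  36  37  37  37  37  37  38  37  38  37  35  34  39  -9  41  44  45  45
-40   0  -1  -9  39  28   4  36 343 344 344 344 344 343 343 343  32 342 343 343 344 344 344 344 343 339  35  39  38  44  45  44  45
-30 343 358 358 343 343 351 362 358 349 349 350 361 362 362 362 361 362 362 362 361 358 358 358 350 362 359 358 358 343 343 343 342
-20 367 368 367 368 367 368 368 367 354 354 354 351 351 351 351 352 351 351 351 351 351 351 351 351 352 353 352 353 353 368 368  45
-10   0   0  -9  39  26  -9  36  27  32  32  34 264 266 267 279 284 280 267 266 264  33  32  33  26  36  37  39  -9  43  45  45  44
0   0   0  -9  38  30  -9  37  37  37  37  36  36  36  37 306 305 306  37  36  36  36  37  36  37  37  33  39  39  37  45  45  45
10   0   0  -9  39  23   3   2   3   2   3   3
[... 781 characters left out ...]
7  37  35  36  36  37  36  37  37  35  37  36  37  37  37  37  38  39  -9  37  45  45  45
cols [-64, -60, -56, -52, -48, -44, -40, -36, -32, -28, -24, -20, -16, -12, -8, -4, 0, 4, 8, 12, 16, 20, 24, 28, 32, 36, 40, 44, 48, 52, 56, 60]
[(-88, 45), (-84, 45), (-80, 0), (-76, 5), (-72, 37), (-68, 29), (-64, 35), (-60, 38), (-56, 38), (-52, 38), (-48, 36), (-44, 33), (-40, 341), (-36, 348), (-32, 348), (-28, 364), (-24, 355), (-20, 38), (-16, 37), (-12, 272), (-8, 277), (-4, 37), (0, 306), (4, 305), (8, 305), (12, 3), (16, 3), (20, 3), (24, 3), (28, 3), (32, 3), (36, 3), (40, 3), (44, 3), (48, 3), (52, 15), (56, 35), (60, 36), (64, 36), (68, 37), (72, 36), (76, 39), (80, 39), (84, 43), (88, 45)]
```

```bash
python3 -m pendant '[[[-55,22,0,0,0,0],[-55,22,-60,0,0,0],[-55,22,-120,0,0,0],[-55,22,-170,0,0,0],[-55,22,-210,0,0,0],[-55,22,-230,0,0,0],[-55,22,-241,0,0,0],[-55,22,-241,0,0,0],[-55,22,-241,0,0,0]]]' 0
python3 -m pendant '[[[0,0,0,0,0,0],[0,0,0,0,0,0],[0,0,0,0,0,0],[0,0,0,0,0,0],[0,0,0,0,0,0]]]' 1
```

```text
clock: 10.95
tool_pos: [0.5703, -0.1069, 0.0197]
orientation: [-180.0, 0.1, -171.4]
force: [-1.0, 0.3, -1.0]
opening: 0.0436
clock: 11.58
tool_pos: [0.5708, -0.1069, 0.0193]
orientation: [-180.0, 0.1, -171.4]
force: [3.1, 0.2, -1.3]
opening: 0.0059
```

```bash
python3 -m pendant '[[[-8,-1,0,0,0,0],[-20,-3,0,0,0,0],[-32,-5,0,0,0,0],[-44,-7,0,0,0,0],[-56,-8,0,0,0,0],[-68,-10,0,0,0,0],[-80,-12,0,0,0,0],[-92,-14,0,0,0,0],[-101,-15,0,0,0,0],[-105,-16,0,0,0,0]]]'
python3 -m pendant '[[[0,0,0,0,0,0],[0,0,0,0,0,0]]]' 0
python3 -m pendant '[[[0,0,0,0,0,0],[0,0,20,0,0,0],[0,0,70,0,0,0],[40,0,130,0,0,0],[60,40,200,0,0,0],[60,50,235,0,0,0],[60,50,235,0,0,0]]]'
cat > m.py <<'E'
from h import *
import sys
s=snap('wrist');P=cloud(s);save(s,sys.argv[1])
dx=P[...,0]-.6255;dy=P[...,1]+.1287
X=(.989*dx+.148*dy)*1e3;Y=(-.148*dx+.989*dy)*1e3;Z=P[...,2]*1e3
Z[Z>70]=np.nan
print('cols',list(range(-176,-40,4)))
for y in range(-180,90,10):
    q=(abs(Y-y)<4)&(Z<70)
    print(y,' '.join(f'{int(np.median(Z[q&(X>=c)&(X<c+4)])) if (q&(X>=c)&(X<c+4)).sum()>1 else -9:3d}' for c in range(-176,-40,4)))
for x in(-125,-110,-95):
  q=(abs(X-x)<5)&(Z<70);print(x,[(y,int(np.median(Z[q&(abs(Y-y)<2)]))) for y in range(-180,84,4) if (q&(abs(Y-y)<2)).sum()>1])
E
python3 m.py w5.png
```

```text
clock: 12.82
tool_pos: [0.4646, -0.123, 0.0192]
orientation: [-180.0, 0.0, -171.4]
force: [6.0, 0.9, 0.6]
opening: 0.0056
clock: 13.08
tool_pos: [0.463, -0.1233, 0.0183]
orientation: [180.0, -0.2, -171.5]
force: [0.2, -0.0, 0.1]
opening: 0.0204
clock: 13.95
tool_pos: [0.5274, -0.0719, 0.2584]
orientation: [-180.0, 0.4, -171.3]
force: [-0.6, -0.1, -0.3]
opening: 0.0439
cols [-176, -172, -168, -164, -160, -156, -152, -148, -144, -140, -136, -132, -128, -124, -120, -116, -112, -108, -104, -100, -96, -92, -88, -84, -80, -76, -72, -68, -64, -60, -56, -52, -48, -44]
-180  -9  -9  -9  -9  -9  -9  -9  -9  -9  -9  -9  -9  -9  -9  -9  -9  -9  -9  -9  -9  -9  -9  -9  -9  -9  -9  -9  -9  -9  -9  -9  -9  -9  -9
-170  -9  -9  -9  -9  -9  -9  -9  -9  -9  -9  -9  -9  -9  -9  -9  -9  -9  -9  -9  -9  -9  -9  -9  -9  -9  -9  -9  -9  -9  -9  -9  -9  -9  -9
-160  -9  -9  -9  -9  -9  -9  -9  -9  -9  -9  -9  -9  -9  -9  -9  -9  -9  -9  -9  -9  -9  -9  -9  -9  -9  -9  -9  -9  -9  -9  -9  -9  -9  -9
-150  -9  -9  -9  -9  -9  -9  -9  -9  -9  -9  -9  -9  -9  -9  -9  -9  -9  -9  -9  -9  -9  -9  -9  -9  -9  -9  
[... 4167 characters left out ...]
(12, 3), (16, 3), (20, 3), (24, 3), (28, 3), (32, 3), (36, 3), (40, 2), (44, 3), (48, 3), (52, 7), (56, 37), (60, 37), (64, 37), (68, 37), (72, 37), (76, 39), (80, 39)]
-95 [(-128, 0), (-124, 0), (-120, 0), (-116, 0), (-112, 0), (-108, 0), (-104, 0), (-100, 0), (-96, 0), (-92, 0), (-88, 0), (-84, 0), (-80, 0), (-72, 37), (-68, 30), (-64, 35), (-60, 37), (-56, 38), (-52, 38), (-48, 37), (-44, 33), (-40, 32), (-36, 31), (-32, 33), (-28, 36), (-24, 38), (-20, 38), (-16, 37), (-12, 34), (-8, 31), (-4, 37), (0, 3), (4, 3), (8, 2), (12, 3), (16, 3), (20, 3), (24, 2), (28, 3), (32, 3), (36, 3), (40, 3), (44, 3), (48, 3), (52, 7), (56, 36), (60, 37), (64, 37), (68, 37), (72, 37), (76, 39), (80, 39)]
```

View pics/w5.png

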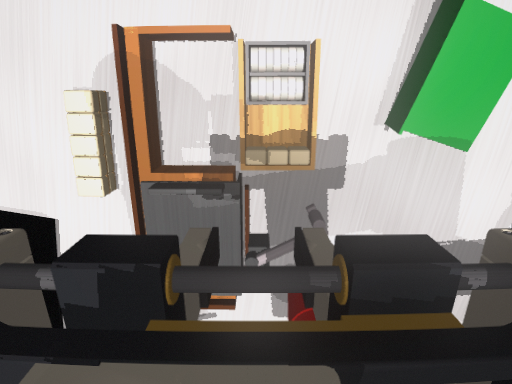

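The tray is out (origin at caddy x ≈ -113 mm, square to the caddy, 9 mm clear of the mouth). The box spans y -78 to -2. Next I lower closed fingers into the pocket and push the box towards -y.

```bash
python3 -m pendant '[[[-18,-54,0,0,0,0],[-18,-54,0,0,0,0],[-18,-54,-60,0,0,0],[-18,-54,-120,0,0,0],[-18,-54,-170,0,0,0],[-18,-54,-210,0,0,0],[-18,-54,-235,0,0,0],[-18,-54,-244,0,0,0],[-18,-54,-244,0,0,0],[-18,-54,-244,0,0,0]]]' 1
python3 -m pendant '[[[1,-8,0,0,0,0],[2,-15,0,0,0,0],[4,-24,0,0,0,0],[5,-33,0,0,0,0],[6,-42,0,0,0,0],[8,-51,0,0,0,0]]]'
```

```text
clock: 15.25
tool_pos: [0.5074, -0.127, 0.0108]
orientation: [-180.0, 0.1, -171.4]
force: [-0.2, 0.0, -0.6]
opening: 0.0009
clock: 16.0
tool_pos: [0.5147, -0.1787, 0.0099]
orientation: [180.0, -0.0, -171.4]
force: [-0.4, 2.1, 0.8]
opening: 0.0004
```

```bash
python3 -m pendant '[[[1,-8,0,0,0,0],[2,-16,0,0,0,0],[4,-24,0,0,0,0],[5,-32,0,0,0,0],[6,-39,0,0,0,0],[7,-45,0,0,0,0],[7,-49,0,0,0,0],[7,-49,0,0,0,0]]]'
python3 -m pendant '[[[0,0,0,0,0,0],[-1,10,0,0,0,0],[-2,14,30,0,0,0],[-2,14,80,0,0,0],[20,40,150,0,0,0],[40,80,220,0,0,0],[40,100,260,0,0,0],[40,100,260,0,0,0]]]'
python3 m.py w6.png | tail -32 | cut -c1-420
python3 - <<'E'
from h import *
s=snap('scene');cv2.imwrite('pics/f.png',cv2.resize(s['pixels'][...,::-1],(800,600)))
E
```

```text
clock: 17.0
tool_pos: [0.5219, -0.2273, 0.0101]
orientation: [-180.0, 0.0, -171.4]
force: [-0.2, -0.2, 0.8]
opening: 0.0006
clock: 18.0
tool_pos: [0.5635, -0.1251, 0.2743]
orientation: [-179.9, 0.4, -171.3]
force: [0.2, -1.5, 0.6]
opening: 0.0005
cols [-176, -172, -168, -164, -160, -156, -152, -148, -144, -140, -136, -132, -128, -124, -120, -116, -112, -108, -104, -100, -96, -92, -88, -84, -80, -76, -72, -68, -64, -60, -56, -52, -48, -44]
-180   0   0   0   0   0   0  -1   0   0  -1   0   0   0   0   0   0   0   0   0   0   0   0   0   0  -1   0   0   0   0   0   0   0   0   0
-170   0   0   0   0   0  -9  -9  -9  -9  -9  -9  -9  -9  -9  -9  -9  -9  -9  -9  32  -9  -9  32  -9  -9   0   0  -1  -1   0   0   0   0   0
-160  -1   0   0   0   0  -9  33  31  31  28  29  29  31  30  30  30  28  29  30  29  29  28  30  27  31  17   0   0   0   0   0   0   0   0
-150   0   0   0   0   0  -9  33  32  33  34  33  33  34  33  33  34  33  33  34  34  34  33  34  32  32   0  -1   0   0   0   0  -1   0   0
-140   0   0   0   0   0  -9  33  29  32  32  33  33  33  32  33  33  32  32  33  33  32  33 
[... 3683 characters left out ...]
8, 27), (-124, 29), (-120, 32), (-116, 34), (-112, 34), (-108, 33), (-104, 31), (-100, 26), (-96, 33), (-92, 0), (-88, 0), (-84, 0), (-80, 0), (-76, 2), (-72, 3), (-68, 3), (-64, 2), (-60, 3), (-56, 2), (-52, 3), (-48, 3), (-44, 3), (-40, 2), (-36, 3), (-32, 3), (-28, 3), (-24, 3
-95 [(-180, 0), (-176, 0), (-168, 32), (-164, 33), (-160, 27), (-156, 30), (-152, 33), (-148, 35), (-144, 34), (-140, 33), (-136, 29), (-132, 27), (-128, 28), (-124, 29), (-120, 33), (-116, 34), (-112, 34), (-108, 34), (-104, 31), (-100, 27), (-96, 33), (-92, 0), (-88, 0), (-84, 0), (-80, 0), (-76, 1), (-72, 3), (-68, 2), (-64, 3), (-60, 3), (-56, 3), (-52, 3), (-48, 3), (-44, 3), (-40, 3), (-36, 3), (-32, 3), (-28,
```

View pics/f.png

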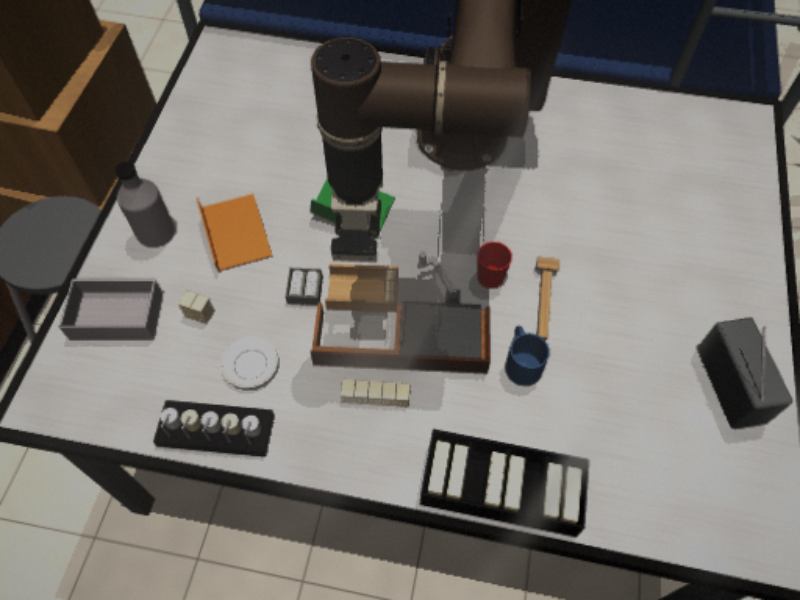

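View pics/w6.png

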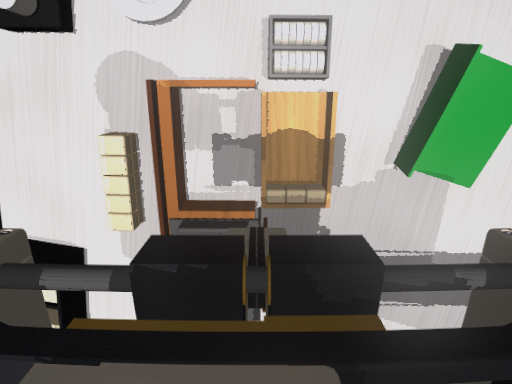

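The scene view shows the box at (304,286) standing apart from the tray (362,285), the cover over the ledge, the clip open and the bystanders where they were. The wrist view shows the box (300,47) flat, with a gap to the tray's end. One last cover check, then I hand in.

```bash
python3 -m pendant '[[[0,0,0,0,0,0],[0,0,0,0,0,0]]]'; python3 - <<'E'
from h import *
s=snap('scene');P=cloud(s);px=s['pixels'].astype(int)
dx=P[...,0]-.6255;dy=P[...,1]+.1287
X=(.989*dx+.148*dy)*1e3;Y=(-.148*dx+.989*dy)*1e3;Z=P[...,2]*1e3
m=(abs(Z-77)<6)&(abs(X)<60)&(Y<150)&(Y>50);print('lip Y',m.sum(),np.median(Y[m]))
m=(abs(Z-50)<4)&(abs(X)<60)&(Y>110)&(Y<255);print('lid z',np.percentile(Z[m],[5,50,95]))
m0=np.load('scene.npz')['P']
for n,c in dict(saucer=(.737,-.338),cup=(.416,.132),mug=(.618,.230),wall=(.754,-.062),stack=(.639,-.485),pusher=(.455,.248)).items():
    f=lambda P:np.median(P[(np.hypot(P[...,0]-c[0],P[...,1]-c[1])<.06)&(P[...,2]>.012)],0)
    print(n,((f(P)-f(m0))*1000).round(1))
print(close_job())
E
```

```text
clock: 18.35
tool_pos: [0.5608, -0.1274, 0.2681]
orientation: [180.0, -0.2, -171.5]
force: [0.3, 0.4, -0.1]
opening: 0.0003
lip Y 57 97.51874944176468
lid z [46.54005211 49.87954167 53.36696315]
saucer [-5.6 -2.7 -0.1]
cup [ 18.7 -15.6  19.5]
mug [-0.2  0.4 -0.6]
wall [-0.4  0.  -0.1]
stack [ 0.5 -0.   0.3]
pusher [-2.4 -0.9  0.6]
the job is handed in; nothing more can be done
None
```

The chip caddy was taken apart in the order asked and the job is handed in at about 18.4 s of 58 s. One check on the bystanders disagreed (below).

1. **Clip:** I pushed the post until the clip stood at about 1.05 rad, clear of the cover (above about 0.3 is clear).
2. **Cover:** I pushed it by its lip along the ledge to caddy y of about 176 mm. Uncovered starts at 165 mm. It lies level, with its top at about 50 mm in the scene camera, which reads about 1.5 mm low.
3. **Tray:** I gripped its front wall and drew it straight out to caddy x of about -113 mm, square to the caddy and about 9 mm clear of the mouth.
4. **Box:** I pushed it from the pocket out of the tray's open end. It stands flat on the table, its rim an even 33 mm, with a gap of about 15 mm to the tray.

**Forces:** the wrist force was about 7 N at most at the end of any move.

**Check that disagreed:** my last numeric comparison of the bystanders showed the mug, tile wall and tile stack unmoved (0.5 mm or less) and the pusher within about 2.5 mm. It reported shifts for the dice cup (about 19 mm in x and 16 mm in y) and the saucer (about 6 mm). I believe these are artefacts of taking a median over whichever surface points had a depth reading:
- The cup's height "changed" by 20 mm too.
- Both stand at the same pixels in the first and last scene pictures.
- No part of the robot was moved near the cup or the saucer.

I did not measure the cup and saucer again before handing in.

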